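Brush out the dosing cups and nest them away

TASK

Clean the steel dosing cups for a colour change: take the tube brush from its pot and scrub out each cup that is there, running the brush down to the floor, up until its tip is near the rim, and down to the floor again, going from the largest cup (natural resin) to the smallest (colour concentrate) so that no colour is carried back. Stand the brush back in its pot, bristles down, and put the cups away in the empty blue bin as one upright nested stack, largest outside, with their handles fanned out so that no handle lies over another. Set the cups down without dropping or tipping them, and leave the other things on the bench where they are.

Things in the scene. Friction and masses are not known exactly. Their poses are not given: they have to be found in the camera images.
- large_cup_mid (a point): Steel dosing cup, the largest: 92 mm across the rim, 80 mm across the base, 76 mm tall, handle at a height of 62 to 74 mm. Round, slightly tapered, wall 2.5, floor 3 mm, heavy base; level straight handle 14 mm wide, 12 mm thick, 86 mm long. About 210 g. Point on the axis 38 mm above its underside; z up the axis, x out along the handle. Two or three of the three cups are present.
- large_cup_grip (a point): Point in the middle of the handle of the large cup, 45 mm outside the rim (91 mm from the cup's axis), 68 mm above the cup's underside; axes as the cup's.
- middle_cup_mid (a point): Steel dosing cup, the middle: 78 mm across the rim, 66 mm across the base, 90 mm tall, handle at a height of 76 to 88 mm. Round, slightly tapered, wall 2.5, floor 3 mm, heavy base; level straight handle 14 mm wide, 12 mm thick, 86 mm long. About 180 g. Point on the axis 45 mm above its underside; z up the axis, x out along the handle. Two or three of the three cups are present.
- middle_cup_grip (a point): Point in the middle of the handle of the middle cup, 45 mm outside the rim (84 mm from the cup's axis), 82 mm above the cup's underside; axes as the cup's.
- small_cup_mid (a point): Steel dosing cup, the smallest and tallest: 64 mm across the rim, 52 mm across the base, 104 mm tall, handle at a height of 90 to 102 mm. Round, slightly tapered, wall 2.5, floor 3 mm, heavy base; level straight handle 14 mm wide, 12 mm thick, 86 mm long. About 155 g. Point on the axis 52 mm above its underside; z up the axis, x out along the handle. Two or three of the three cups are present.
- small_cup_grip (a point): Point in the middle of the handle of the small cup, 45 mm outside the rim (77 mm from the cup's axis), 96 mm above the cup's underside; axes as the cup's.
- brush_grip (a point): Tube brush, 235 mm long, 90 g: round wooden handle 22 mm across (162 to 228 mm above the tip), wire stem, then white bristle head 44 mm across (34 mm stiff core) over the lowest 92 mm. Starts upright in its pot, bristles down. Point on its axis in the handle, 208 mm above the tip, 27 mm below the top; z points from tip to handle.
- brush_tip (a point): The flat lower end of the bristle head, on the brush's axis; axes as above.
- pot_floor (a point): Grey round plastic brush pot, fixed to the bench, 85 mm tall, 52 mm wide inside, foot 72 mm across. This point is the middle of its inner floor, 4 mm above the bench; z up.
- bin_floor (a point): Empty blue plastic stock bin, fixed, outside 220 mm (its x) by 170 mm (its y), 45 mm tall, wall 4 mm. This point is the middle of its inner floor, 4 mm above the bench; z up.
- guide_bush: Bystander, loose: steel flanged bush 44 mm across, 36 mm tall; leave it where it is. Origin at the centre of its underside.
- mould_insert: Bystander, loose: stepped steel block 55 x 40 x 28 mm; leave it where it is. Origin at the centre of its underside.
- tape_roll: Bystander, loose: yellow tape roll 90 mm across, 24 mm tall, lying flat; leave it where it is. Origin at the centre of its underside.
- calculator: Bystander, loose: black desk calculator 85 x 140 x 14 mm; leave it where it is. Origin at the centre of its underside.
- carton: Bystander, loose: cardboard box 70 x 110 x 45 mm; leave it where it is. Origin at the centre of its underside.
- pellet_jar: Bystander, loose: closed clear jar 68 mm across, 85 mm tall; leave it where it is. Origin at the centre of its underside.
- core_pin: Bystander, loose: upright steel pin 24 mm across, 70 mm tall; leave it where it is. Origin at the centre of its underside.
Things that resemble listed ones, but are neither listed nor needed, are in the scene too. Leave any purple or red look-alike of the part that bears middle_cup_mid alone.

How it is judged:
By the outcome, as a careful person would: the job done as asked, in the order asked, and still so for the second after the job is handed in, with the robot touching nothing.
Of large_cup, middle_cup, small_cup only 2 to 3 are there at a start; the rules pass over those that are not, and their reading is None.
At some moment in a run one of large_cup, middle_cup, small_cup may be knocked a few centimetres aside while the robot is not near it.
It also fails if it takes over 210 s, if anything falls off the work surface, if the arm or the gripper's body presses on something with over 40 N, if the wrist force passes 120 N, or if a joint passes its speed limit or range.

ROBOT

A 6-joint arm with a two-finger parallel gripper is mounted at the origin on the work surface. World frame = base frame: x ahead of the robot, y to its left, z up, the work surface at z = 0. Lengths are in mm, angles in rad, forces in N, time in s.
With the tool pointing down it reaches from about 325 to 900 mm from the base axis. Payload 6.1 kg.
Tool frame: the origin (TCP) lies at the centre of the arm's flange, where the gripper is bolted on; the fingertips stand 182 mm ahead of it and the grasp point (between the pads) lies 164 mm ahead of it (hold_point_z is the distance from the TCP to the grasp point, in mm); z points along the fingers, y is the line along which they close (so a half turn about z gives the same grasp; the last joint's range is limited). The gripper opens to 87 mm and grips with 3 to 60 N. Pads are 19 mm wide; open, the fingers measure 117 mm over their backs; the gripper's body (75 mm by 190 mm) begins 51 mm behind the grasp point.
Start: joints at [-1.447, 0.22, 1.526, -0, 1.395, -0.126], TCP at [154.5, -605.597, 404.738] pointing down, gripper open.
Joint ranges: [-2.98, 2.98], [-0.91, 2.08], [0.09, 2.57], [-1.24, 4.39], [0.2, 2.65], [-2.68, 2.68]. Speed limits (rad/s): [2.57, 2.57, 3.01, 3.14, 3.14, 3.14].

INTERFACE

Orientations are given as [roll, pitch, yaw] about the fixed x, y, z axes, in that order (R = Rz(yaw) Ry(pitch) Rx(roll)).
In Python, from cell import * gives the robot as it stands. Calls block until the motion is done:
- move_to(position, orientation): joint-space move of the TCP to a pose.
- servo_line(position, ori=None, velocity=150, until_force=None): straight line of the TCP; ori=None keeps the orientation; velocity is the mean speed in mm/s. With until_force (N) it stops when the force on the tool has changed by that much, and returns True; else False.
- move_joints(angles): joint-space move.
- gripper_to(opening, grasp_force=None): finger opening in mm; grasp_force is the grip in N (None keeps the last); returns when the fingers have stopped.
- sleep(seconds).
- inverse_kinematics(position, orientation): joint angles nearest the present ones, or None.
- observe(): the state.
- camera(name): name is "side" or "top"; returns the picture (400x640x3 uint8, red, green, blue); there is no depth.
- get_calibration(name): a dict with "camera_matrix" (3x3 intrinsics, pixels), "k1" (the pictures are not rectified: a ray, as slopes to the right and down, at radius r is drawn at 1 + k1 r^2 times it, then the intrinsics apply), "rvec" (rotation vector, rad) and "tvec" (3), from world to camera coordinates, as OpenCV has them. Camera axes: x right, y down, z forward; pixel columns grow to the right and rows downward; lengths in mm; the calibration is good to about 2 mm. A picture is of the moment at which its call begins. get_calibration takes no time and is no camera call.
A pose or a line that the arm cannot do raises MotionError and nothing moves.
- hand_in(): hands the job in; it is judged then, once.
The state is a dict: "clock": time; "q": joint angles; "joint_vel": joint speeds; "joint_efforts": joint torques, N m; "tcp_pos": TCP position; "eef_rot": TCP orientation; "force": force on the tool from outside, world axes, zero at the start; "wrist_torque": the same for the moment, N m; "width": finger opening in mm; "grip_force": force on a finger pad.
Only numpy, scipy, OpenCV 4.12 (cv2) and the standard library are available. Lean on these libraries where they do the work, as an engineer would, in place of code of your own. Each camera call takes 0.05 s, during which the arm holds its last target. There are 200 camera calls.

## Working session

There is one attempt and no reset: what is moved stays moved. The work goes in short steps, each a Python script; the robot and the scene stay as the last script left them, time stands still between calls to the robot, and variables do not carry over. Pictures are saved under pics/ and viewed, at most 14 in all, crops included, and the job is handed in when it is done.

```bash
ls; mkdir -p pics
python3 - <<'E'
from cell import *
import cv2
for n in("top","side"):
    cv2.imwrite(f"pics/{n}0.png",camera(n)[:,:,::-1]); print(n,get_calibration(n))
print(observe())
E
```

```text
pics
top {'camera_matrix': array([[398.26731951,   0.        , 319.41945635],
       [  0.        , 398.26731951, 199.8579727 ],
       [  0.        ,   0.        ,   1.        ]]), 'k1': -0.020912450411200385, 'rvec': array([ 2.17959215, -2.18791846,  0.08606863]), 'tvec': array([-155.61422452,  493.4323021 , 1419.73499256])}
side {'camera_matrix': array([[375.59526003,   0.        , 317.72273014],
       [  0.        , 375.59526003, 205.24419427],
       [  0.        ,   0.        ,   1.        ]]), 'k1': -0.06274338768097498, 'rvec': array([ 0.23964898, -2.75577351,  1.34959211]), 'tvec': array([ 469.90933628,  276.13245455, 1072.97731247])}
{'clock': 0.1, 'q': array([-1.44708419e+00,  2.21126323e-01,  1.52750494e+00, -3.33330083e-05,
        1.39472104e+00, -1.26097427e-01]), 'joint_vel': array([-0.000491  , -0.00134217, -0.00456879,  0.00077675, -0.00010851,
       -0.00076138]), 'joint_efforts': array([ 1.90329856e-04, -4.95945990e+01, -3.88519156e+01,  7.00547104e-02,
        5.15709829e-02, -4.26851147e-05]), 'tcp_pos': array([ 154.47369129, -605.35091985,  403.75499578]), 'eef_rot': array([-3.13984286e+00, -1.88751932e-04,  2.49815270e-01]), 'force': array([ 0.26685654, -0.52095293, -0.13362957]), 'wrist_torque': array([-0.03089685,  0.0149584 , -0.02083809]), 'grip_force': 0.0, 'width': 87.04077543908411}
```

View pics/top0.png

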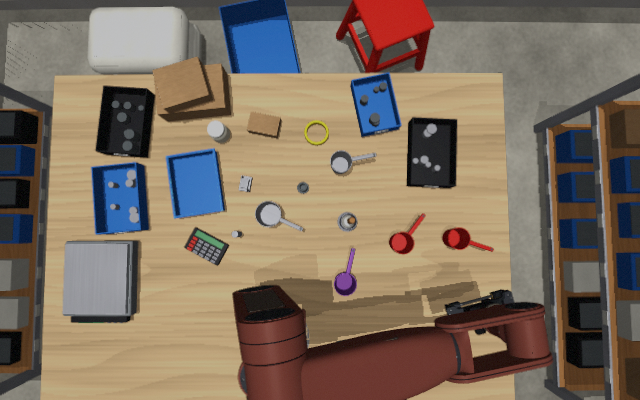

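View pics/side0.png

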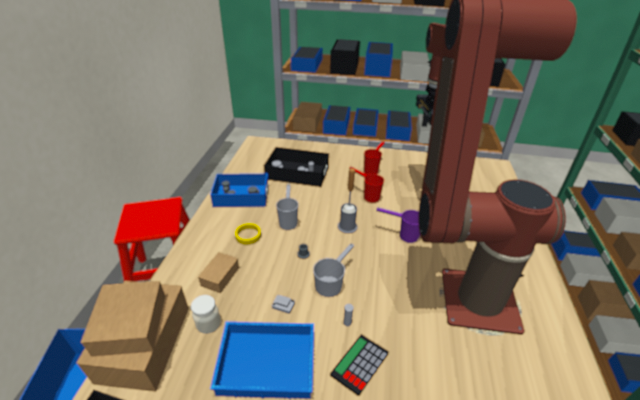

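The top view shows candidate cups: grey at (269,215) and (341,162), red look-alikes at (402,243) and (457,238), and a purple look-alike at (345,284). The brush in its pot is at (348,221). The blue bin at (195,183) is empty, while the blue bins at (120,198) and (375,104) are filled. I'll take the two grey cups. The arm may hide a third, so next I'll zoom in and measure.

```bash
cat > h.py <<'E'
from cell import *
import numpy as np, cv2
def cal(n):
    c=get_calibration(n); R=cv2.Rodrigues(c["rvec"])[0]; return c["camera_matrix"],np.array([c["k1"],0,0,0,0.]),R,np.array(c["tvec"]),c["rvec"]
def rays(n,px):
    K,d,R,t,_=cal(n); u=cv2.undistortPoints(np.array(px,float).reshape(-1,1,2),K,d)[:,0]
    return -R.T@t,np.c_[u,np.ones(len(u))]@R
def onz(n,px,z):
    o,d=rays(n,px); return (o+d*((z-o[2])/d[:,2])[:,None])
def tri(p_top,p_side):
    o1,d1=rays("top",[p_top]);o2,d2=rays("side",[p_side]);d1=d1[0];d2=d2[0]
    s=np.linalg.lstsq(np.c_[d1,-d2],o2-o1,rcond=None)[0]
    a,b=o1+s[0]*d1,o2+s[1]*d2; return (a+b)/2,np.linalg.norm(a-b)
def proj(n,P):
    K,d,R,t,rv=cal(n); return cv2.projectPoints(np.array(P,float).reshape(-1,1,3),rv,t,K,d)[0][:,0]
def crop(img,x,y,w,h,s): return cv2.resize(img[y:y+h,x:x+w],None,fx=s,fy=s,interpolation=cv2.INTER_CUBIC)
E
python3 - <<'E'
from h import *
T=cv2.imread("pics/top0.png");S=cv2.imread("pics/side0.png")
a=crop(T,235,130,160,120,5); cv2.imwrite("pics/t_c.png",a)
cv2.imwrite("pics/s_c.png",crop(S,250,160,160,140,4))
for n,p in dict(cupA=(269,215),cupB=(341,162),brush=(348,221),bin=(195,183),corner=(500,75),purple=(345,284)).items(): print(n,onz("top",[p],0).round())
E
```

```text
cupA [[440.  27.   0.]]
cupB [[ 634. -238.    0.]]
brush [[ 417. -261.    0.]]
bin [[558. 300.   0.]]
corner [[ 965. -842.    0.]]
purple [[ 190. -249.    0.]]
```

View pics/t_c.png

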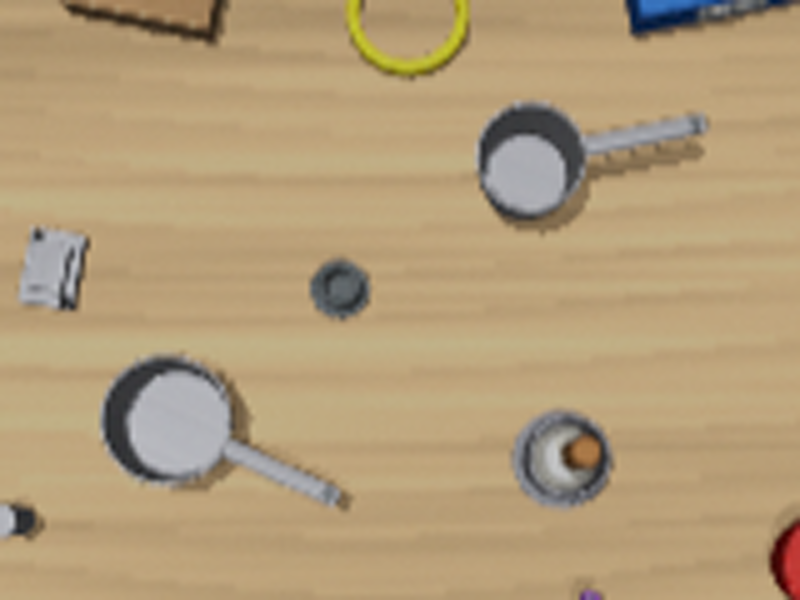

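View pics/s_c.png

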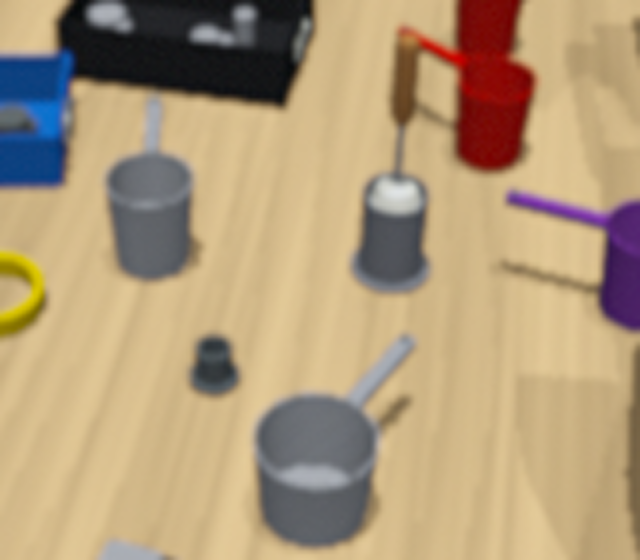

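The crops show a wide, low cup at top (269,215), which is the large one. The taller cup at (341,162), rim about 22 px, looks like the middle one. The brush is in its pot, leaning slightly, with its handle top at (351,221). I'll swing the arm away to check what it hides, then measure.

Run:
```python
from h import *
q=observe()["q"].copy(); q[0]=1.6; move_joints(q)
for n in("top","side"): cv2.imwrite(f"pics/{n}1.png",camera(n)[:,:,::-1])
print(observe()["clock"],observe()["tcp_pos"])
T=cv2.imread("pics/top1.png"); S=cv2.imread("pics/side1.png")
cv2.imwrite("pics/both1.png",np.vstack([T[:, 200:],S[:,200:]])[:, :][::1,::1][:800])
cv2.imwrite("pics/both1.png",cv2.resize(np.hstack([T[:,140:],S[:,200:]]),(800,340)))
hsv=cv2.cvtColor(T,cv2.COLOR_BGR2HSV)
m=((hsv[...,1]<70)).astype(np.uint8)
n,l,st,ce=cv2.connectedComponentsWithStats(m)
for p,rz,r in(((269,215),76,46),((341,162),90,39)):
    i=l[p[1],p[0]]; print(st[i],ce[i])
    for c in cv2.findContours((l==i).astype(np.uint8),cv2.RETR_EXTERNAL,cv2.CHAIN_APPROX_NONE)[0]:
        c=c[:,0].astype(float); 
        W=onz("top",c,rz)[:,:2]
        # far tip of handle, circle by ransac
        best=(0,)
        rng=np.random.default_rng(0)
        for _ in range(3000):
            a=W[rng.choice(len(W),3,False)]
            A=np.c_[2*a,np.ones(3)]
            try:s=np.linalg.solve(A,(a**2).sum(1))
            except Exception:continue
            cc=s[:2];rr=np.sqrt(max(0,s[2]+cc@cc))
            if not 25<rr<60: continue
            k=(abs(np.hypot(*(W-cc).T)-rr)<1.5).sum()
            if k>best[0]: best=(k,cc,rr)
        k,cc,rr=best; d=np.hypot(*(W-cc).T); far=W[d>rr+20]; v=far.mean(0)-cc
        print(len(W),k,cc.round(1),round(rr,1),"yaw",np.degrees(np.arctan2(v[1],v[0])).round(1),"reach",d.max().round(1), "px c",proj("top",[*cc,rz]))
```

```text
4.5083 [-96.08355983 617.32599309 403.75024441]
[255 200  48  32 688] [271.45930233 215.24563953]
118 58 [441.7  21.2] 46.0 yaw -114.9 reach 131.2 px c [[267.87030131 213.519808  ]]
[330 150  47  24 533] [345.23452158 160.27016886]
111 43 [ 622.6 -231.9] 38.3 yaw -78.9 reach 123.8 px c [[340.81714516 160.84376717]]
```

View pics/both1.png

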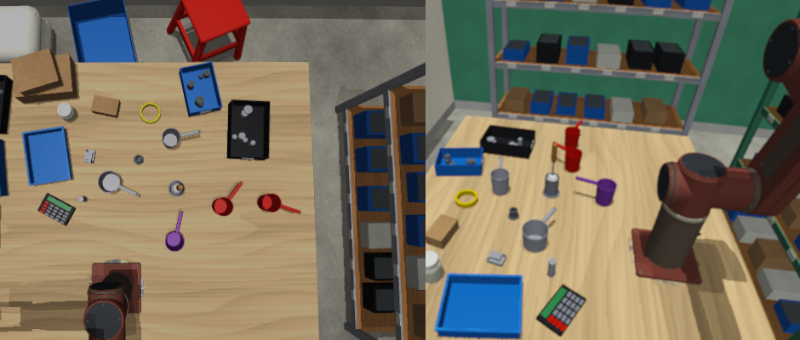

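The combined view shows no third cup behind the arm. Only the large cup (268,214) and the middle cup (341,161) are present. Next I'll triangulate heights for the cups, brush, pot and bin.

Run:
```python
from h import *
for n,a,b in (("A rim",(267.9,213.5),(329,270)),("B rim",(340.8,160.8),(287.5,205)),("brush top",(351.8,220.4),(351.7,169.5)),("pot rim",(347.6,221.6),(349,208.7)),("A tip",(303,229.6),(351,245.7)),("B tip",(375.6,154.8),(288.5,185))):
    p,e=tri(a,b); print(n,p.round(1),round(e,1))
for nm in("top","side"):
    I=cv2.imread(f"pics/{nm}1.png"); h=cv2.cvtColor(I,cv2.COLOR_BGR2HSV)
    m=((h[...,0]>98)&(h[...,0]<118)&(h[...,1]>130)).astype(np.uint8); m=cv2.morphologyEx(m,cv2.MORPH_OPEN,np.ones((3,3)))
    n,l,st,ce=cv2.connectedComponentsWithStats(m); p=(195,183) if nm=="top" else (265,350)
    i=l[p[1],p[0]]; print(nm,st[i])
    c=cv2.findContours((l==i).astype(np.uint8),0,1)[0][0]
    ap=cv2.approxPolyDP(cv2.convexHull(c),6,True)[:,0]; print("poly",ap.tolist())
    if nm=="top":
        W=onz("top",c[:,0],45)[:,:2].astype(np.float32); print(cv2.minAreaRect(W))
    else: print(onz("side",ap,45).round())
# pot rim ellipse & foot, gray in side
T=cv2.imread("pics/top1.png");h=cv2.cvtColor(T,cv2.COLOR_BGR2HSV); m=(h[...,1]<70).astype(np.uint8)
n,l,st,ce=cv2.connectedComponentsWithStats(m); i=l[228,348]; print(st[i]); c=cv2.findContours((l==i).astype(np.uint8),0,1)[0][0]
for z in(0,85): print(z,cv2.minEnclosingCircle(onz("top",c[:,0],z)[:,:2].astype(np.float32)))
cv2.imwrite("pics/side_pot.png",np.hstack([crop(cv2.imread("pics/side1.png"),320,155,60,80,6),crop(T,325,195,55,60,8)]))
```

```text
A rim [441.6  21.8  70.5] 0.9
B rim [ 622.5 -232.2   85.7] 2.0
brush top [ 413.7 -255.4  238.2] 1.6
pot rim [ 412.9 -253.9   82.5] 0.5
A tip [387.7 -99.6  59.9] 3.8
B tip [ 645.7 -353.8   82.2] 1.6
top [ 167  149   57   69 3151]
poly [[214, 149], [223, 209], [174, 217], [167, 156]]
((553.54833984375, 286.342041015625), (225.2899169921875, 180.3531951904297), 9.001372337341309)
side [ 211  322  102   76 6919]
poly [[226, 323], [312, 324], [309, 397], [216, 394], [211, 386]]
[[677. 227.  45.]
 [460. 190.  45.]
 [433. 375.  45.]
 [635. 406.  45.]
 [653. 391.  45.]]
[337 212  21  20 278]
0 ((415.484130859375, -257.3125305175781), 37.01068878173828)
85 ((413.6003723144531, -251.24851989746094), 34.846431732177734)
```

View pics/side_pot.png

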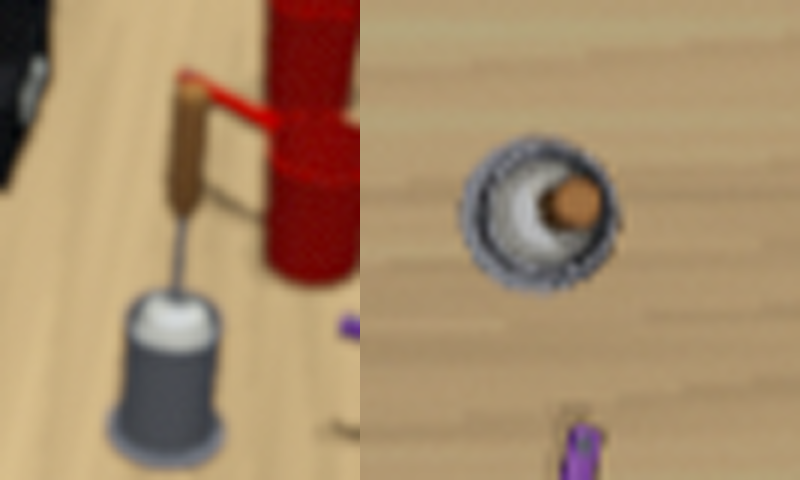

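The pot foot circle fits at (415.5,-257.3) with r 37, and the brush top triangulates to (414,-255,238), so the brush is upright. Cup rim and handle heights agree with the text to within 2–8 mm. Now I'll grasp the brush.

```bash
cat >> h.py <<'E'
G=164
def detect(z,r,T=None,guess=None):
    """cup by grey mask in top view: circle of radius r on plane z plus handle yaw; all plausible components"""
    if T is None: T=camera("top")[:,:,::-1]
    h=cv2.cvtColor(np.ascontiguousarray(T),cv2.COLOR_BGR2HSV); m=(h[...,1]<70).astype(np.uint8)
    m[:75]=0; n,l,st,ce=cv2.connectedComponentsWithStats(m); out=[]
    for i in range(1,n):
        if not 350<st[i][4]<900: continue
        c=cv2.findContours((l==i).astype(np.uint8),0,cv2.CHAIN_APPROX_NONE)[0][0][:,0].astype(float)
        W=onz("top",c,z)[:,:2]; rng=np.random.default_rng(0); best=(0,0,0)
        for _ in range(2000):
            a=W[rng.choice(len(W),3,False)]
            try:s=np.linalg.solve(np.c_[2*a,np.ones(3)],(a**2).sum(1))
            except Exception:continue
            cc=s[:2];rr=np.sqrt(max(0,s[2]+cc@cc))
            if abs(rr-r)>1.8: continue
            k=(abs(np.hypot(*(W-cc).T)-rr)<1.5).sum()
            if k>best[0]: best=(k,cc,rr)
        if best[0]<25: continue
        k,cc,rr=best; W2=onz("top",c,z-8)[:,:2]; d=np.hypot(*(W2-cc).T); far=W2[d>rr+20]
        if len(far)<5 or not r+70<d.max()<r+100: continue
        v=far.mean(0)-cc; out.append((cc,np.arctan2(v[1],v[0]),rr,k))
    return out
def down(yaw): return [np.pi,0,yaw]
E
python3 - <<'E'
from h import *
x,y=414.5,-256
gripper_to(55)
move_to([x,y,480],down(0.25))
servo_line([x,y,376],velocity=120)
gripper_to(15,25)
s=observe();print(s["clock"],s["width"],s["grip_force"],s["tcp_pos"])
servo_line([x,y,500],velocity=120)
s=observe();print(s["clock"],s["width"],s["grip_force"],s["force"])
T=camera("top")[:,:,::-1];S=camera("side")[:,:,::-1]
cv2.imwrite("pics/top2.png",T);cv2.imwrite("pics/side2.png",S)
for z,r in((76,46),(90,39)): print(detect(z,r,T))
cv2.imwrite("pics/lift.png",np.hstack([cv2.resize(T,(500,312)),crop(S,310,60,80,156,2)]))
E
```

```text
10.575 21.449789040583013 24.997283725388115 [ 414.51267829 -256.00022356  376.03175867]
11.7583 21.15625787674874 24.997385813094297 [-0.24517942  0.39386822 -1.19523136]
[(array([ 623.45707805, -238.74576889]), np.float64(-1.333390532097567), np.float64(44.345651514102826), np.int64(27)), (array([441.73600684,  21.44228908]), np.float64(-2.0057600436874248), np.float64(46.03872802268588), np.int64(59))]
[(array([723.65296738, 872.46646146]), np.float64(1.1573005108026926), np.float64(37.48746946395863), np.int64(25)), (array([ 623.17413954, -231.59240853]), np.float64(-1.3699462520904553), np.float64(37.85783035454724), np.int64(41))]
```

View pics/lift.png

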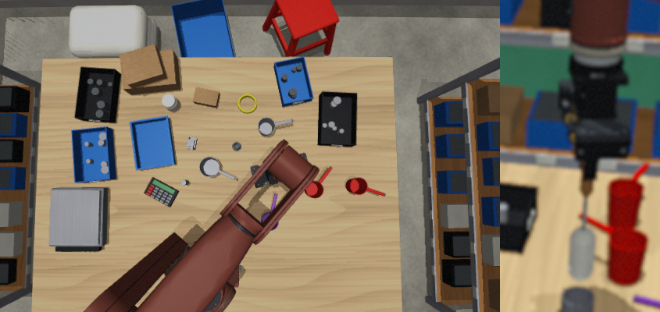

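The picture shows the brush held vertically, with its tip near side pixel (351,199). Both cups are unmoved. Now I'll scrub the large cup and then the middle one.

```bash
cat >> h.py <<'E'
def scrub(x,y,H):
    B=372
    servo_line([x,y,500],velocity=200)
    servo_line([x,y,B+H-6],velocity=120)
    for k in range(2):
        servo_line([x,y,B+14],velocity=80)
        hit=servo_line([x,y,B-3],velocity=25,until_force=5); s=observe()
        print("floor",hit,s["tcp_pos"].round(1),s["force"].round(1),round(s["width"],1)); sleep(0.2)
        servo_line([x,y,B+H-(6 if k==0 else -50)],velocity=80); sleep(0.2)
        print("top",(observe()["tcp_pos"][2]-B).round(1))
    servo_line([x,y,500],velocity=120)
E
python3 - <<'E'
from h import *
print("pred tip",proj("side",[414.5,-256,128]))
c=min(detect(76,46),key=lambda o:np.hypot(*(o[0]-[441,21])))
print(c)
scrub(*c[0],76)
T=camera("top")[:,:,::-1];cv2.imwrite("pics/top3.png",T)
for z,r in((76,46),(90,39)): print(detect(z,r,T))
print(observe()["clock"])
E
```

```text
pred tip [[349.51646223 197.52424905]]
(array([441.74061926,  21.19418165]), np.float64(-2.0068478766618556), np.float64(46.03784365524892), np.int64(59))
floor True [441.9  21.3 374.8] [-0.4  0.1  3.6] 20.8
top 69.4
floor True [441.9  21.2 374.6] [ 0.7 -0.1  3.5] 21.2
top 125.7
[(array([ 623.45707805, -238.74576889]), np.float64(-1.333390532097567), np.float64(44.345651514102826), np.int64(27))]
[(array([741.45924559, 890.6683751 ]), np.float64(1.3168372944670645), np.float64(39.61427077912431), np.int64(26)), (array([ 622.84659523, -231.35933732]), np.float64(-1.3670308926228105), np.float64(38.63870635786093), np.int64(41))]
20.5917
```

Run:
```python
from h import *
o=[c for c in detect(90,39) if np.hypot(*(c[0]-[622,-232]))<60]; print(o)
scrub(622.8,-231.7,90) if np.hypot(*(o[0][0]-[622.8,-231.7]))<3 else print("moved")
print(observe()["clock"])
x,y=414.5,-256
servo_line([x,y,500],velocity=200)
S=camera("side")[:,:,::-1];cv2.imwrite("pics/side4.png",S)
servo_line([x,y,395],velocity=80)
hit=servo_line([x,y,372],velocity=25,until_force=4);s=observe();print(hit,s["tcp_pos"],s["force"])
gripper_to(55);servo_line([x,y,500],velocity=150)
q=observe()["q"].copy();q[0]=1.0; move_joints(q)
T=camera("top")[:,:,::-1];S=camera("side")[:,:,::-1]
cv2.imwrite("pics/top5.png",T);cv2.imwrite("pics/side5.png",S)
for z,r in((76,46),(90,39)): print(detect(z,r,T))
cv2.imwrite("pics/v5.png",np.hstack([cv2.resize(T,(400,250)),cv2.resize(S,(400,250))]))
print(observe()["clock"])
```

```text
[(array([ 623.17413954, -231.59240853]), np.float64(-1.371052479422379), np.float64(37.85783035454724), np.int64(41))]
floor True [ 622.9 -231.7  374.4] [-0.4 -1.1  3.7] 21.4
top 83.3
floor True [ 622.8 -231.7  374.3] [ 0.1 -0.4  2.9] 21.4
top 139.7
30.05
True [ 414.45419311 -255.96865746  375.26974006] [-0.49681758 -0.14336678  4.63247846]
[(array([ 622.03265981, -238.41885571]), np.float64(-1.323109654681022), np.float64(44.30224199608963), np.int64(28)), (array([441.74061926,  21.19418165]), np.float64(-2.007698219551836), np.float64(46.03784365524892), np.int64(61))]
[(array([ 622.55701103, -231.88769026]), np.float64(-1.3658146675325482), np.float64(38.267283153397656), np.int64(42))]
38.05
```

View pics/v5.png

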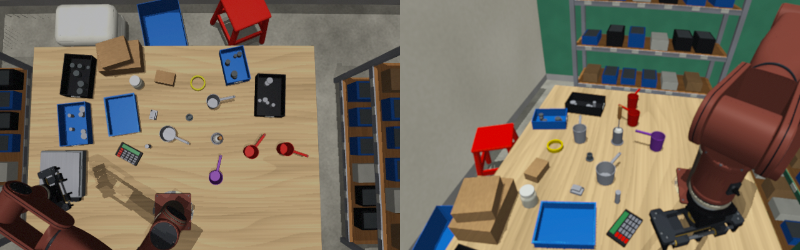

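The brush is back in its pot at (217,138) in the small top view, and both cups are unmoved. Next is the large cup into the bin, whose centre is (554,292) from the far rim edges of both views.

```bash
cat >> h.py <<'E'
def fetch(c,hy,d,hz,flip=True):
    """grasp handle at d from axis; tool yaw = hy+pi"""
    ty=hy+np.pi; p=np.array([*(c+d*np.array([np.cos(hy),np.sin(hy)])),hz+G])
    gripper_to(45); move_to([*p[:2],340],down(ty)); servo_line(p,velocity=100)
    gripper_to(8,60); s=observe(); print("grip",s["width"],s["grip_force"],s["clock"])
    servo_line([*p[:2],p[2]+30],velocity=60); s=observe(); print("lift",s["width"],s["force"],s["wrist_torque"])
def place(c,hy,d,hz,zf,zc):
    p=np.array([*(c+d*np.array([np.cos(hy),np.sin(hy)])),hz+zf+G])
    servo_line([*observe()["tcp_pos"][:2],zc],velocity=120)
    servo_line([*p[:2],zc],down(hy+np.pi),velocity=180)
    servo_line([*p[:2],p[2]+12],velocity=100)
    return p
def setdown(p):
    h=servo_line([*p[:2],p[2]-6],velocity=15,until_force=2.5); s=observe(); print("down",h,s["tcp_pos"]-p,s["force"],s["clock"])
E
python3 - <<'E'
from h import *
fetch(np.array([441.7,21.3]),-2.007,83,68)
p=place(np.array([554,292]),-2.007,83,68,4,360); np.save("p.npy",p)
T=camera("top")[:,:,::-1];S=camera("side")[:,:,::-1]
cv2.imwrite("pics/v6.png",np.hstack([crop(T,130,130,160,150,2.5),crop(S,200,230,160,150,2.5)]))
E
```

```text
grip 13.241701492360068 59.968035109341145 42.5
lift 13.40396874026935 [-0.07599689 -0.51573452 -2.93170836] [-0.13691805  0.02402795  0.00866375]
```

View pics/v6.png

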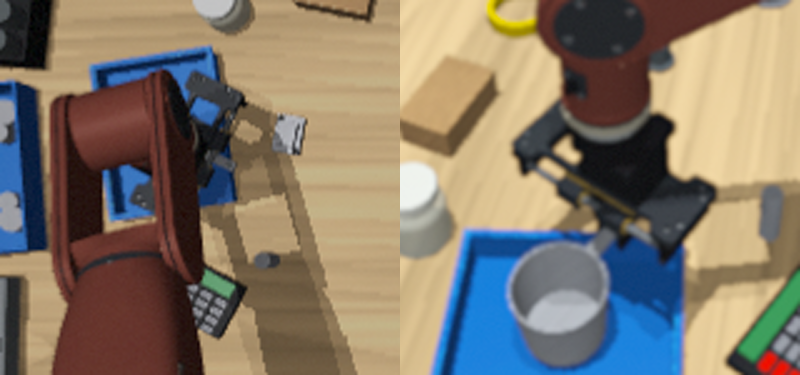

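The cup hangs level and centred over the blue bin, with its rim at crop pixel (560,290). I'll set it down.

Run:
```python
from h import *
p=np.load("p.npy"); setdown(p); sleep(0.2); gripper_to(45)
servo_line([*p[:2],400],velocity=120)
q=observe()["q"].copy();q[0]=-0.3; move_joints(q)
T=camera("top")[:,:,::-1];S=camera("side")[:,:,::-1]
cv2.imwrite("pics/top7.png",T);cv2.imwrite("pics/side7.png",S)
print([c for c in detect(80,46,T)],[c for c in detect(90,39,T)])
cv2.imwrite("pics/v7.png",np.hstack([crop(T,130,130,160,150,2.5),crop(S,200,230,160,150,2.5)]))
```

```text
down True [-0.09832553 -0.25575352 -0.1525498 ] [-0.06419593 -1.59851844  5.23237476] 48.0583
[(array([553.78931712, 289.39528872]), np.float64(-2.003777903790313), np.float64(44.65980396326436), np.int64(30))] [(array([743.06925136, 864.02827667]), np.float64(1.5164441685737808), np.float64(37.71426471913496), np.int64(27)), (array([ 590.64704888, -269.99534764]), np.float64(-1.4369957629635504), np.float64(39.06104911228723), np.int64(45)), (array([552.66150772, 294.10223737]), np.float64(-1.9731134326750823), np.float64(40.01484730019127), np.int64(26))]
```

View pics/v7.png

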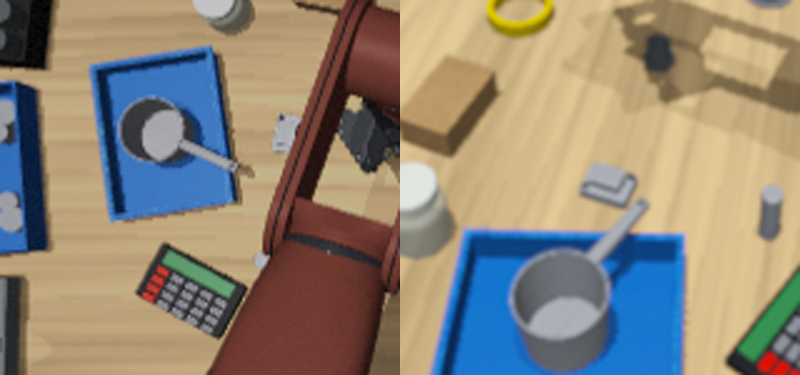

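The large cup stands upright in the bin. The middle cup has been knocked to about (591,-270), so I'll check both positions with rim overlays.

Run:
```python
from h import *
T=cv2.imread("pics/top7.png");S=cv2.imread("pics/side7.png"); a=np.linspace(0,2*np.pi,60)
o=[]
for n,I,r1,r2 in(("top",T,(160,150,64,56),(320,145,75,65)),("side",S,(225,290,75,65),(260,170,75,65))):
    row=[]
    for (c,hy,z,r),b in (((554,292),-2.007,80,46),r1),(((590.6,-270),-1.437,90,39),r2):
        s=5; J=crop(I,b[0],b[1],b[2],b[3],s); J=cv2.resize(J,(375,300)) if False else cv2.copyMakeBorder(J,0,max(0,325-J.shape[0]),0,max(0,375-J.shape[1]),cv2.BORDER_CONSTANT)
        P=np.c_[c[0]+r*np.cos(a),c[1]+r*np.sin(a),0*a+z]; Q=((proj(n,P)-b[:2]+.5)*s).astype(int); cv2.polylines(J,[Q],True,(0,255,255),1)
        L=np.array([[c[0]+k*np.cos(hy),c[1]+k*np.sin(hy),z-2] for k in(r,r+86)]); Q=((proj(n,L)-b[:2]+.5)*s).astype(int); cv2.polylines(J,[Q],False,(0,255,0),1)
        row.append(J)
    o.append(np.hstack(row))
V=np.vstack(o); cv2.imwrite("pics/v8.png",cv2.resize(V,None,fx=.9,fy=.9)); print(V.shape)
```

```text
(650, 750, 3)
```

View pics/v8.png

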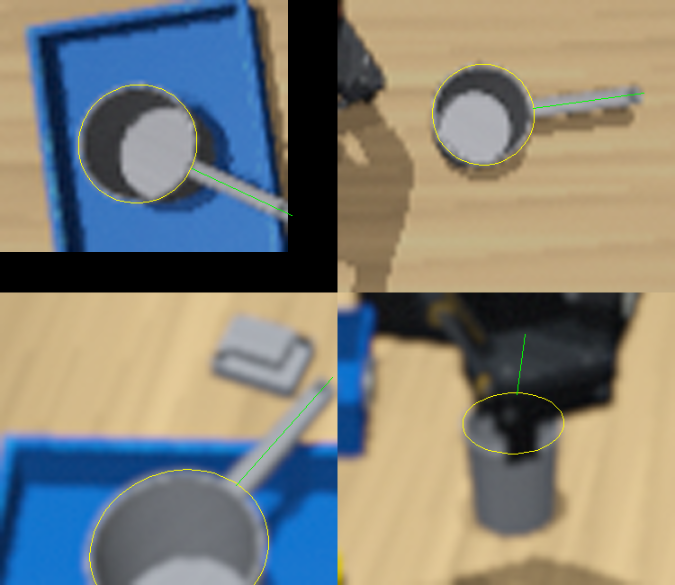

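Both overlays match the rims and handles to about 1 px. Now I'll fetch the middle cup from its new place and hold it over the large one.

Run:
```python
from h import *
c=[o for o in detect(90,39) if np.hypot(*(o[0]-[590.6,-270]))<60]; print(c)
c,hy=c[0][:2]
print(inverse_kinematics([630,260,260],down(-0.4+np.pi)))
fetch(c,hy,76,82)
p=place(np.array([554,292]),-0.4,76,82,60,380) ; np.save("p.npy",p)
T=camera("top")[:,:,::-1];S=camera("side")[:,:,::-1]
cv2.imwrite("pics/top9.png",T);cv2.imwrite("pics/side9.png",S)
zb=observe()["tcp_pos"][2]-164-82; a=np.linspace(0,2*np.pi,60); print(zb)
n,b="side",(220,240,90,110); J=crop(S,*b,5)
for x0,y0,z,r in((554,292,80,46),(554,292,zb+90,39)):
    Q=((proj(n,np.c_[x0+r*np.cos(a),y0+r*np.sin(a),0*a+z])-b[:2]+.5)*5).astype(int); cv2.polylines(J,[Q],True,(0,255,255),1)
cv2.imwrite("pics/v9.png",J)
```

```text
[(array([ 590.64704888, -269.99534764]), np.float64(-1.4350878433093714), np.float64(39.06104911228723), np.int64(45))]
[ 0.27582129  0.47949595  1.47950617  0.          1.18259053 -0.89497504]
grip 13.076734194079302 59.977024868130684 55.225
lift 13.244195126820083 [-0.21503518  0.12960926 -1.50126637] [-0.13789574 -0.11215687  0.01986654]
73.29346641150369
```

View pics/v9.png

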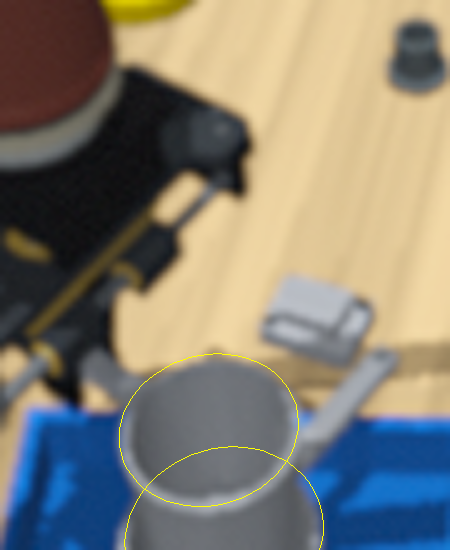

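The middle cup's rim matches the overlay to within about 1 mm, and its base has already entered the large cup. I'll lower it.

Run:
```python
from h import *
p=np.load("p.npy"); p[2]-=53
hit=servo_line([*p[:2],p[2]+10],velocity=40,until_force=4); print(hit,observe()["tcp_pos"]-p)
if not hit:
    setdown(p); sleep(.2)
    gripper_to(45); servo_line([*p[:2],410],velocity=120)
    q=observe()["q"].copy();q[0]=-0.6; move_joints(q); sleep(.5)
T=camera("top")[:,:,::-1];S=camera("side")[:,:,::-1]
cv2.imwrite("pics/top10.png",T);cv2.imwrite("pics/side10.png",S)
cv2.imwrite("pics/v10.png",np.vstack([np.hstack([crop(T,140,130,100,80,4),crop(S,210,260,100,80,4)]),np.hstack([cv2.resize(T,(400,250)),cv2.resize(S,(400,250))])]))
print(observe()["clock"])
```

```text
False [ 0.16330176  0.05000502 10.44972329]
down True [ 0.20568262 -0.15386776 -0.15433697] [ 0.9316154  -1.24465575  4.00242058] 63.5083
68.6833
```

View pics/v10.png

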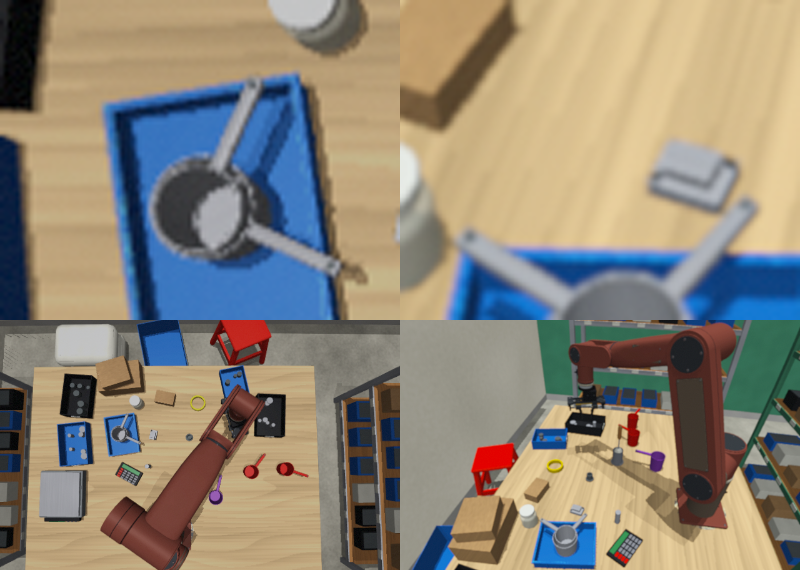

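The final picture shows the middle cup nested fully in the large one, with its handle up-right at (250,90) and the large cup's handle at (330,265), about 90° apart. The brush is in its pot and the other things look undisturbed.

```bash
python3 -c "
from cell import *
print(hand_in())"
```

```text
the job is handed in; nothing more can be done
None
```

I scrubbed the two cups present, large then middle, put the brush back in its pot bristles down, set the cups nested upright in the empty blue bin with handles about 90° apart, and handed the job in at about 69 s.

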